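# Set up the coffee dripper

### The arm

A 6-joint arm with a two-finger parallel gripper is mounted at the origin on the work surface. World frame = base frame: x ahead of the robot, y to its left, z up, the work surface at z = 0. Lengths are in m, angles in rad, forces in N, time in s.
With the tool pointing down it reaches from about 0.375 to 0.9 m from the base axis. Payload 3.1 kg.
Tool frame: the origin (TCP) lies between the finger pads; the fingertips stand 22 mm ahead of it and the grasp point (between the pads) lies 3 mm ahead of it; z points along the fingers, y is the line along which they close (so a half turn about z gives the same grasp; the last joint's range is limited). The gripper opens to 87 mm and grips with 3 to 60 N. Pads are 19 mm wide; open, the fingers measure 117 mm over their backs; the gripper's body (75 mm by 190 mm) begins 51 mm behind the grasp point.
Start: joints at [-1.401, 0.527, 1.433, -0, 1.181, -0.178], TCP at [0.213, -0.588, 0.245] pointing down, gripper open.
Joint ranges: [-3.08, 3.08], [-0.75, 2.2], [0.22, 2.44], [-1.43, 4.57], [0, 2.65], [-2.85, 2.85]. Speed limits (rad/s): [2.79, 2.79, 3.14, 3.14, 3.14, 3.14].

### API

Orientations are given as a unit quaternion [w, x, y, z].
In Python, from bench import get_state, imaging, order gives the robot as it stands.
- The arm moves only by the tool carry_out, never from a script. Its argument "increments" is a list of rows, each a list of 4 numbers: the shift along the tool's x, y, z in mm, then the turn about the tool's z in degrees. In form: [[dx, dy, dz, yaw], ...]. A call has 1 to 8 rows; each row shifts and turns the commanded pose from where the row before left it, along the tool's axes as they then stand; what a row does not reach is not made up. A row lasts 1/12 s, in which the tool goes at most 41.7 mm and 7.16 degrees, less where a joint would pass 70% of its speed; a pose out of reach is approached as far as the arm can. A call is refused whole if a number of a shift passes 41.7 or a number of a turn 7.16, either way. A call with a gripper value outside its range is refused whole. "claw" is the closure, from 0 (fully open) to 1 (shut), set as the call begins (left out, the last holds). The fingers move at their own pace and stop on an object; "newtons" is the grip in N (left out, the last holds). Time passes only in rows, so rows that do not move let the fingers close. It gives the time, the measured TCP pose, the force, the opening and the grip force at its end, in the units of the state.
- get_state(): the state, without advancing time (a new reading comes with each control period).
- imaging.camera(name): name is "side" or "top" or "wrist"; returns the picture (480x640x3 uint8, red, green, blue); there is no depth.
- imaging.calibration(name): a dict with "fx", "fy", "cx", "cy" (pixels), "eye" and "orientation" of the camera in the world. Camera axes: x right, y down, z forward; pixel columns grow to the right and rows downward; lengths in m; the calibration is good to about 2 mm. A picture is of the moment at which its call begins: read the wrist's pose just before it. calibration takes no time and is no camera call; for the wrist camera it gives the pose at the moment of the call.
- order.job_done(): hands the job in; it is judged then, once.
The state is a dict: "time_s": time; "joint_pos": joint angles; "joint_vel": joint speeds; "joint_torque": joint torques, N m; "tcp_pos": TCP position; "tcp_rot": TCP orientation; "contact_force": force on the tool from outside, world axes, zero at the start; "ft_torque": the same for the moment, N m; "width": finger opening in m; "grasp_force": force on a finger pad.
Only numpy, scipy, OpenCV 4.12 (cv2) and the standard library are available. Lean on these libraries where they do the work, as an engineer would, in place of code of your own. Each camera call takes 0.05 s, during which the arm holds its last target. There are 200 camera calls.

### The job

Set up the coffee dripper for a cup: stand the white tumbler in the wooden saucer, seat the aluminium dripper on the tumbler's mouth, stand the little press inside the dripper with its stem up, and last put the domed lid on the dripper, in that order. Everything should end properly seated and level, and the cobek, the bowl and the yellow box are to be left alone.

Things in the scene. Friction and masses are not known exactly. Their poses are not given: they have to be found in the camera images.
- saucer: Dark wooden round saucer, fixed to the bench, does not move. Outer diameter 100 mm, total height 8 mm; a round recess of 86 to 90 mm diameter, its floor 4 mm above the bench. Origin: centre of the underside, at bench height; z up.
- tumbler: White enamel tumbler without handle, loose, standing mouth up, 75 mm high. Outer diameter 62 mm at the foot, 64 mm at the rim, wall 2.5 mm (mouth 59 mm inside). About 0.15 kg. Origin: centre of the underside; z up. It belongs in the saucer, its origin then 4 mm above the saucer's.
- dripper: Loose aluminium dripper, mouth up, 49 mm high: round foot (diameter 44 mm, z 0-6 mm), thin flange (80 mm, z 6-9), open round chamber (59 mm outside, 54 mm inside, z 9-49, floor at z 9). 0.09 kg. Origin: centre of the foot's underside; z up. Seated, its foot is in the tumbler's mouth and the flange on the rim, origin 69 mm above the tumbler's.
- press: Aluminium coffee press, loose, standing on its disc, stem up: a disc 42 mm in diameter and 5 mm thick with an upright stem 10 mm in diameter from its middle, 66 mm high in all. About 0.05 kg. Origin: centre of the disc's underside; z along the stem. Seated on the dripper's chamber floor its origin is 9 mm above the dripper's and its stem stands 26 mm above the dripper's rim.
- lid: Loose aluminium lid like a small hat, open side down, 51 mm high: skirt (z 0-8 mm; 75 mm wide outside; inside 70 narrowing to 65 mm), flat shoulder (70 mm, z 8-11), round crown (51 mm, z 11-41; hollow, 46 mm inside, to z 38), black knob (12 mm, z 41-51). 0.07 kg. Origin: centre of the lower opening; z up. Seated, the shoulder's underside is on the dripper's rim, origin 41 mm above the dripper's.
- cobek: Bystander: black stone cobek (mortar dish) 160 mm in diameter and 50 mm high with a teak ulekan (pestle) lying in it, one piece with it, up to about 80 mm high. Origin: centre of the underside.
- bowl: Bystander: open aluminium bowl 124 mm in diameter, 45 mm high, light. Origin: centre of the underside.
- yellow_box: Bystander: yellow plastic lidded box, 98 mm (its x) by 138 mm (its y), 64 mm high. Origin: centre of the underside.
There are look-alikes about, which are no part of the job. What is shaped like the press but orange is not meant. Leave any blue look-alike of the tumbler alone.

How it is judged:
By the outcome, as a careful person would: the job done as asked, in the order asked, and still so for the second after the job is handed in, with the robot touching nothing.
It also fails if it takes over 118 s, if anything falls off the work surface, if the arm or the gripper's body presses on something with over 40 N, if the wrist force passes 120 N, or if a joint passes its speed limit or range.

## Working session

There is one attempt and no reset: what is moved stays moved. The work goes in short steps, Python scripts to look and compute and a tool call to move; the robot and the scene stay as the last step left them, time stands still between calls to the robot, and variables do not carry over. Pictures are saved under pics/ and viewed, at most 14 in all, crops included, and the job is handed in when it is done.

Besides the shell and the picture viewer there is one more tool, called in YAML: its name, and indented under it one key for each argument. carry_out: Moves the arm, as the interface text tells. Its arguments: {"type":"object","properties":{"increments":{"type":"array"},"claw":{"type":"number"},"newtons":{"type":"number"}},"required":["increments"]}

```bash
ls; mkdir -p pics; python3 - <<'E'
from bench import get_state, imaging, order
import cv2
for n in("top","side"):
    im=imaging.camera(n); cv2.imwrite(f"pics/{n}0.png",im[:,:,::-1]); print(n,imaging.calibration(n))
print(imaging.calibration("wrist")); s=get_state(); print(s)
E
```

```text
pics
top {'fx': 611.7767119715205, 'fy': 611.7767119715205, 'cx': 324.5809233810457, 'cy': 244.72225957690932, 'eye': array([0.3937315 , 0.06062756, 1.51302136]), 'orientation': array([ 0.04403642, -0.69502658,  0.71586609, -0.05034478])}
side {'fx': 548.9450504766678, 'fy': 548.9450504766678, 'cx': 313.7344643257794, 'cy': 224.7416947155316, 'eye': array([0.23275135, 0.75526884, 0.67285789]), 'orientation': array([ 0.09912561, -0.22498616,  0.87120448, -0.42492128])}
{'fx': 374.79817571172396, 'fy': 374.79817571172396, 'cx': 318.8457410123659, 'cy': 242.73603901478765, 'eye': array([ 0.28292952, -0.56168026,  0.38420836]), 'orientation': array([ 0.11117365,  0.8110548 , -0.56868094, -0.08020306])}
{'time_s': 0.1, 'joint_pos': array([-1.40149271e+00,  5.28396069e-01,  1.43380390e+00, -2.42929778e-05,
        1.18141517e+00, -1.78503255e-01]), 'joint_vel': array([-0.00075544, -0.00184932, -0.0031018 , -0.00205744, -0.00112419,
        0.00029381]), 'joint_torque': array([-4.74241697e-04, -4.40986240e+01, -1.77150500e+01,  6.35252707e-02,
        5.34019223e-02, -4.43937529e-05]), 'tcp_pos': array([ 0.21293331, -0.58692942,  0.24364595]), 'tcp_rot': array([-1.01128545e-03,  9.84915564e-01,  1.73032680e-01, -6.58093897e-06]), 'contact_force': array([ 0.35320783,  0.19986322, -0.0507659 ]), 'ft_torque': array([ 0.01940429, -0.02040988, -0.05016196]), 'grasp_force': 0.0, 'width': 0.08666480071444589}
```

View pics/top0.png

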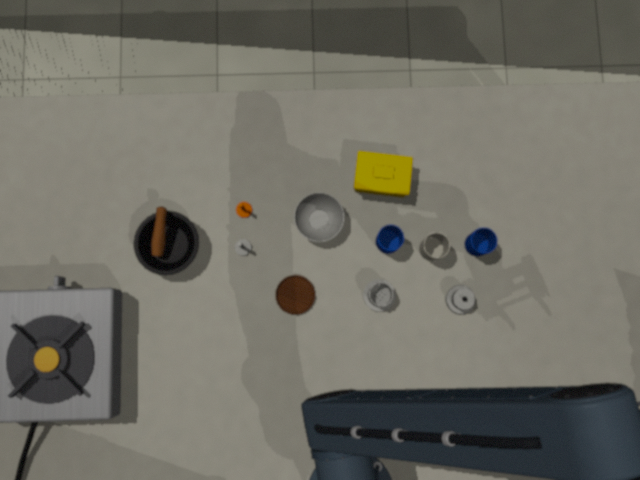

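View pics/side0.png

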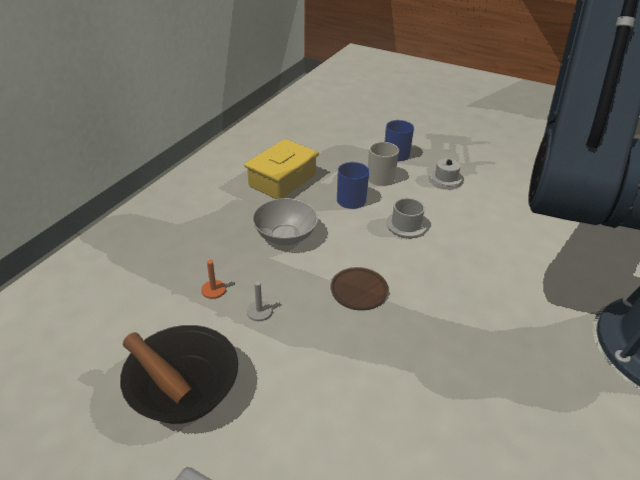

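Top view: saucer (295,295), dripper (380,296), lid (461,299), white tumbler (435,247) between blue look-alikes (390,239) and (481,242). The grey press is at (244,248) and the orange look-alike at (244,210). The white tumbler and grey press fit the description; I'll confirm them in one enlarged crop.

```bash
cat > h.py <<'E'
from bench import get_state, imaging, order
import numpy as np, cv2
from scipy.spatial.transform import Rotation as R
def rot(q): return R.from_quat(np.roll(q,-1))
def ray(c,uv,z):
    d=rot(c["orientation"]).apply([(uv[0]-c["cx"])/c["fx"],(uv[1]-c["cy"])/c["fy"],1]); e=np.array(c["eye"])
    return e+d*(z-e[2])/d[2]
def proj(c,p):
    v=rot(c["orientation"]).inv().apply(np.array(p)-c["eye"]); return [c["fx"]*v[0]/v[2]+c["cx"],c["fy"]*v[1]/v[2]+c["cy"]]
def go(target,phi=None):
    "tool-frame shift in mm to bring TCP to target; yaw in deg to bring tool x to world angle phi"
    s=get_state(); r=rot(s["tcp_rot"]); d=r.inv().apply(np.array(target)-s["tcp_pos"])*1000
    x=r.as_matrix()[:,0]; a=np.degrees(np.arctan2(x[1],x[0]))
    print("tcp",s["tcp_pos"].round(4),"phi",round(a,2),"tilt",r.as_matrix()[:2,2].round(4),"t",round(s["time_s"],2),"shift",d.round(1),"yaw",None if phi is None else round((a-phi+90)%180-90,1))
E
python3 - <<'E'
from h import *
im=cv2.imread("pics/top0.png"); cv2.imwrite("pics/crop.png",cv2.resize(im[185:325,220:500],None,fx=2.8,fy=2.8,interpolation=cv2.INTER_CUBIC))
c=imaging.calibration("top")
for n,uv,z in[("saucer",(295,295),.008),("dripper",(380,296),.049),("lid",(461,299),.041),("tumbler",(435,245),.075),("press",(244,248),.0),("orange",(244,210),0),("blueA",(390,238),.075),("blueB",(482,240),.075),("bowl",(320,217),.045)]:
    print(n,ray(c,uv,z).round(3))
E
```

```text
saucer [0.473 0.12  0.008]
dripper [ 0.463 -0.084  0.049]
lid [ 0.45  -0.279  0.041]
tumbler [ 0.578 -0.217  0.075]
press [0.594 0.245 0.   ]
orange [0.691 0.244 0.   ]
blueA [ 0.598 -0.111  0.075]
blueB [ 0.587 -0.33   0.075]
bowl [0.659 0.054 0.045]
```

View pics/crop.png

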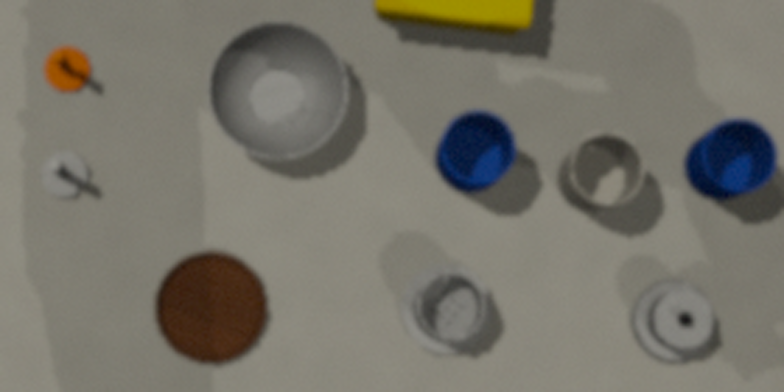

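The crop confirms it: tumbler rim at about (437,246), not blue; grey press disc at (243,247); dripper rim at (381,294); lid knob at (465,299). Moving above the tumbler with the closing axis along world x, clear of the blue neighbours.

carry_out:
  increments:
    - [31,-14.7,0,0]
    - [31,-14.7,0,0]
    - [31,-14.7,0,0]
    - [31,-14.7,0,0]
    - [31,-14.7,0,0]
    - [31,-14.7,0,0]
    - [31,-14.7,0,0]
    - [31,-14.7,0,0]
  claw: 0

```text
time_s: 0.77
tcp_pos: [0.4069, -0.3908, 0.2442]
tcp_rot: [-0.0, 0.985, 0.173, -0.0]
contact_force: [0.2, 0.3, -0.3]
width: 0.087
grasp_force: 0.0
```

carry_out:
  increments:
    - [31,-14.7,0,0]
    - [31,-14.7,0,0]
    - [31,-14.7,0,0]
    - [31,-14.7,0,0]
    - [31,-14.7,0,0]
    - [31,-14.7,0,0]
    - [31,-14.7,0,0]
    - [0,0,0,-7]

```text
time_s: 1.43
tcp_pos: [0.5787, -0.2169, 0.2442]
tcp_rot: [-0.001, 0.972, 0.236, 0.002]
contact_force: [0.3, -1.0, 1.0]
width: 0.0872
grasp_force: 0.0
```

carry_out:
  increments:
    - [0,0,0,-7]
    - [0,0,0,-7]
    - [0,0,0,-7]
    - [0,0,0,-7]
    - [0,0,0,-7]
    - [0,0,0,-7]
    - [0,0,0,-7]
    - [0,0,0,-7]

```text
time_s: 2.1
tcp_pos: [0.5747, -0.2215, 0.244]
tcp_rot: [-0.001, 0.747, 0.664, -0.0]
contact_force: [0.3, 0.1, 0.6]
width: 0.0871
grasp_force: 0.0
```

carry_out:
  increments:
    - [0,0,0,-7]
    - [0,0,0,0]
    - [0,0,0,0]
    - [0,0,0,0]

```text
time_s: 2.43
tcp_pos: [0.5749, -0.2217, 0.2443]
tcp_rot: [-0.0, 0.708, 0.706, -0.0]
contact_force: [0.8, -0.1, 0.1]
width: 0.0872
grasp_force: 0.0
```

```bash
python3 - <<'E'
from h import *
c=imaging.calibration("wrist"); im=imaging.camera("wrist"); cv2.imwrite("pics/w1.png",im[:,:,::-1])
go([.575,-.222,.06],90); print(c); print(proj(c,[.575,-.222,.075]))
t=imaging.calibration("top"); im=cv2.imread("pics/top0.png")
h=cv2.cvtColor(im,cv2.COLOR_BGR2HSV); m=cv2.inRange(h,(0,80,20),(20,255,140)); m[:260]=0; m[330:]=0; m[:,:260]=0;m[:,330:]=0
M=cv2.moments(m,True); uv=(M["m10"]/M["m00"],M["m01"]/M["m00"]); print("saucer",M["m00"],uv,ray(t,uv,.006))
E
```

```text
tcp [ 0.5749 -0.2217  0.2444] phi 89.81 tilt [-0.0003  0.0002] t 2.48 shift [-4.000e-01  1.000e-01  1.844e+02] yaw -0.2
{'fx': 374.79817571172396, 'fy': 374.79817571172396, 'cx': 318.8457410123659, 'cy': 242.73603901478765, 'eye': array([ 0.5752287 , -0.14710773,  0.384814  ]), 'orientation': array([ 1.36273583e-01,  9.90668642e-01, -2.11346912e-03, -8.28169249e-04])}
[np.float64(319.35373858390324), np.float64(229.15608238126865)]
saucer 1190.0 (295.10420168067225, 294.56638655462183) [0.47457099 0.12023059 0.006     ]
```

View pics/w1.png

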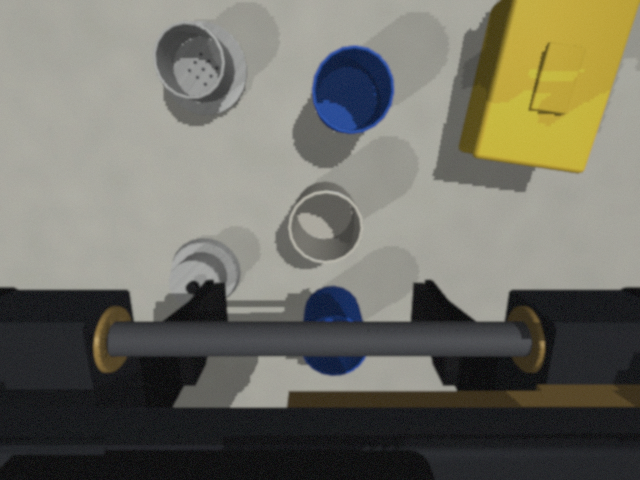

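The wrist view shows the tumbler rim centred at about (325.5,228), the dripper rim at about (191,61) and the lid half hidden at (205,275). The tumbler rim spans 73 px.

```bash
python3 - <<'E'
from h import *
c=imaging.calibration("wrist")
print("rim w",[np.linalg.norm(ray(c,(289,228),.075)-ray(c,(362,228),.075))])
t=ray(c,(325.5,228),.075); print("tumbler",t); print("dripper",ray(c,(191,61),.049), np.linalg.norm(ray(c,(156,61),.049)-ray(c,(226,61),.049)))
go([t[0],t[1],.058],90)
E
```

```text
rim w [np.float64(0.06200022762087882)]
tumbler [ 0.58028977 -0.22107246  0.075     ]
dripper [ 0.4703591  -0.08627456  0.049     ] 0.05738544377066183
tcp [ 0.5749 -0.2217  0.2444] phi 89.81 tilt [-0.0003  0.0002] t 2.48 shift [  0.6   5.4 186.4] yaw -0.2
```

carry_out:
  increments:
    - [0.6,5.4,20,0]
    - [0,0,35,0]
    - [0,0,35,0]
    - [0,0,35,0]
    - [0,0,35,0]
    - [0,0,26,0]
    - [0,0,0,0]

```text
time_s: 3.07
tcp_pos: [0.5768, -0.2191, 0.0529]
tcp_rot: [-0.006, 0.708, 0.706, -0.001]
contact_force: [-0.7, 1.2, -0.1]
width: 0.0872
grasp_force: 0.0
```

carry_out:
  increments:
    - [0,0,0,0]
    - [0,0,0,0]
    - [0,0,0,0]
    - [0,0,0,0]
    - [0,0,0,0]
    - [0,0,0,0]
    - [0,0,0,0]
    - [0,0,0,0]
  claw: 1
  newtons: 15

```text
time_s: 3.73
tcp_pos: [0.5813, -0.2218, 0.0607]
tcp_rot: [0.001, 0.708, 0.707, 0.0]
contact_force: [-1.6, 0.2, 6.3]
width: 0.0641
grasp_force: 15.0
```

carry_out:
  increments:
    - [0,0,-20,0]
    - [0,0,-30,0]
    - [0,0,-30,0]
    - [0,0,-30,0]
    - [10,-3,0,0]
    - [34,-11,0,0]
    - [34,-11,0,0]
    - [34,-11,0,0]

```text
time_s: 4.4
tcp_pos: [0.5436, -0.108, 0.1687]
tcp_rot: [0.0, 0.708, 0.706, 0.0]
contact_force: [0.1, 1.6, -1.9]
width: 0.0641
grasp_force: 15.0
```

carry_out:
  increments:
    - [34,-11,0,0]
    - [34,-11,0,0]
    - [34,-11,0,0]
    - [34,-11,0,0]
    - [34,-11,0,0]
    - [34,-11,0,0]
    - [26,-8,0,0]
    - [0,0,0,0]

```text
time_s: 5.07
tcp_pos: [0.4673, 0.1252, 0.1684]
tcp_rot: [-0.002, 0.706, 0.708, -0.001]
contact_force: [-1.1, 0.0, -1.7]
width: 0.0645
grasp_force: 15.0
```

carry_out:
  increments:
    - [0,0,0,0]
    - [0,0,0,0]
    - [0,0,0,0]

```text
time_s: 5.32
tcp_pos: [0.4715, 0.1202, 0.1686]
tcp_rot: [0.0, 0.708, 0.706, 0.0]
contact_force: [-0.5, 0.1, -1.3]
width: 0.0645
grasp_force: 15.0
```

```bash
python3 - <<'E'
from h import *
c=imaging.calibration("wrist"); im=imaging.camera("wrist"); cv2.imwrite("pics/w2.png",im[:,:,::-1]); go([.4746,.1202,.0647],90); print(proj(c,[.4746,.1202,.006]))
E
```

```text
tcp [0.4715 0.12   0.1686] phi 89.84 tilt [ 0.0006 -0.0001] t 5.37 shift [  0.2   3.  103.9] yaw -0.2
[np.float64(322.7432656657059), np.float64(230.52829362395664)]
```

View pics/w2.png

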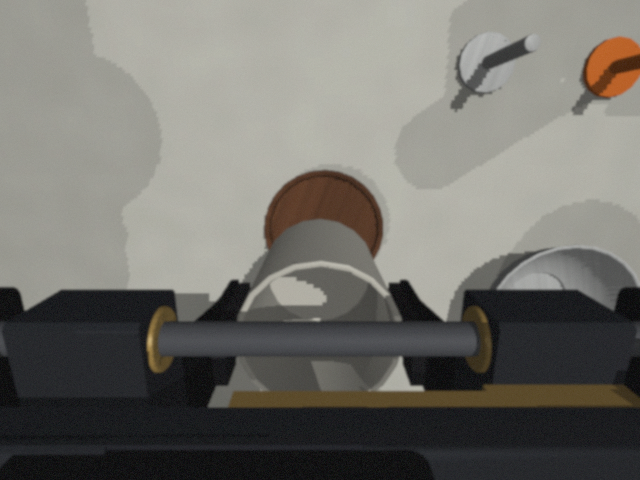

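The saucer shows centred at (324,230) as predicted, and the tumbler hangs straight. The press disc is at about (487,62). Lowering.

carry_out:
  increments:
    - [0,3.5,20,0]
    - [0,0,35,0]
    - [0,0,30,0]
    - [0,0,15,0]
    - [0,0,3,0]
    - [0,0,0,0]
    - [0,0,0,0]
    - [0,0,0,0]

```text
time_s: 6.03
tcp_pos: [0.4752, 0.1203, 0.0658]
tcp_rot: [0.0, 0.708, 0.706, 0.0]
contact_force: [-0.6, -1.0, -0.5]
width: 0.064
grasp_force: 15.0
```

carry_out:
  increments:
    - [0,0,1.5,0]
    - [0,0,0,0]
    - [0,0,0,0]
    - [0,0,0,0]

```text
time_s: 6.37
tcp_pos: [0.4745, 0.121, 0.0642]
tcp_rot: [0.0, 0.708, 0.707, 0.0]
contact_force: [0.1, 1.3, -1.0]
width: 0.0643
grasp_force: 15.0
```

carry_out:
  increments:
    - [0,0,1,0]
    - [0,0,0,0]
    - [0,0,0,0]
    - [0,0,0,0]

```text
time_s: 6.7
tcp_pos: [0.4747, 0.121, 0.0638]
tcp_rot: [0.0, 0.707, 0.707, 0.0]
contact_force: [-0.8, -0.7, 6.0]
width: 0.0643
grasp_force: 15.1
```

carry_out:
  increments:
    - [0,0,0.7,0]
    - [0,0,0,0]
    - [0,0,0,0]
    - [0,0,0,0]

```text
time_s: 7.03
tcp_pos: [0.4747, 0.121, 0.0637]
tcp_rot: [0.001, 0.707, 0.707, 0.0]
contact_force: [0.3, -0.3, 10.2]
width: 0.064
grasp_force: 15.1
```

carry_out:
  increments:
    - [0,0,0,0]
    - [0,0,0,0]
    - [0,0,0,0]
    - [0,0,0,0]
    - [0,0,-20,0]
    - [0,0,-40,0]
    - [0,0,-40,0]
    - [0,0,-40,0]
  claw: 0

```text
time_s: 7.7
tcp_pos: [0.4736, 0.1209, 0.2032]
tcp_rot: [-0.001, 0.708, 0.707, -0.001]
contact_force: [0.9, 0.3, 0.2]
width: 0.0869
grasp_force: 0.0
```

carry_out:
  increments:
    - [-30,0,0,0]
    - [-37,0,0,0]
    - [-37,0,0,0]
    - [-37,0,0,0]
    - [-37,-4,0,0]
    - [-29,0,0,0]
    - [0,0,0,0]
    - [0,0,0,0]

```text
time_s: 8.37
tcp_pos: [0.4701, -0.0875, 0.2021]
tcp_rot: [-0.0, 0.709, 0.705, 0.0]
contact_force: [0.1, 0.2, 0.1]
width: 0.087
grasp_force: 0.0
```

carry_out:
  increments:
    - [0,0,0,0]
    - [0,0,0,0]

```text
time_s: 8.53
tcp_pos: [0.4697, -0.0848, 0.2021]
tcp_rot: [-0.001, 0.707, 0.707, -0.0]
contact_force: [0.3, -0.2, 0.5]
width: 0.0869
grasp_force: 0.0
```

```bash
python3 - <<'E'
from h import *
c=imaging.calibration("wrist"); im=imaging.camera("wrist"); cv2.imwrite("pics/w3.png",im[:,:,::-1]); go([.4704,-.0863,.039],90); print(proj(c,[.4704,-.0863,.049]))
E
```

```text
tcp [ 0.4698 -0.0847  0.2022] phi 90.03 tilt [-0.0008  0.0006] t 8.58 shift [ -1.7   0.8 163.2] yaw 0.0
[np.float64(320.27972373177147), np.float64(235.31038864422496)]
```

View pics/w3.png

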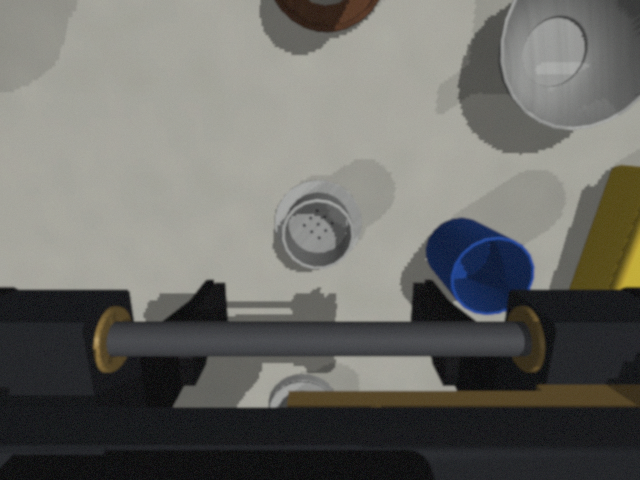

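The dripper rim is centred at about (317.5,233), so x≈0.468, y≈-0.0845. Going down and gripping.

carry_out:
  increments:
    - [0,-1.5,20,0]
    - [0,0,35,0]
    - [0,0,35,0]
    - [0,0,35,0]
    - [0,0,28,0]
    - [0,0,10,0]
    - [0,0,0,0]
    - [0,0,0,0]

```text
time_s: 9.25
tcp_pos: [0.4688, -0.0854, 0.0395]
tcp_rot: [-0.0, 0.707, 0.707, -0.0]
contact_force: [0.4, 0.1, -0.5]
width: 0.0872
grasp_force: 0.0
```

carry_out:
  increments:
    - [0,0,0,0]
    - [0,0,0,0]
    - [0,0,0,0]
    - [0,0,0,0]
    - [0,0,0,0]
    - [0,0,0,0]
    - [0,0,0,0]
    - [0,0,0,0]
  claw: 1
  newtons: 12

```text
time_s: 9.92
tcp_pos: [0.4689, -0.0862, 0.04]
tcp_rot: [0.0, 0.708, 0.707, 0.0]
contact_force: [1.1, 0.2, 6.8]
width: 0.0582
grasp_force: 12.0
```

```bash
python3 - <<'E'
from h import *
go([.4747,.121,.112],90)
t=imaging.calibration("top"); im=imaging.camera("top"); cv2.imwrite("pics/top1.png",im[:,:,::-1])
s=imaging.camera("side"); 
c=imaging.calibration("side"); u,v=map(int,proj(c,[.4747,.121,.04])); print(u,v, proj(t,[.4747,.121,.079]))
a=cv2.resize(s[v-70:v+70,u-70:u+70],(400,400),interpolation=cv2.INTER_CUBIC)
u,v=map(int,proj(t,[.4747,.121,.04])); b=cv2.resize(im[v-40:v+40,u-40:u+40],(400,400),interpolation=cv2.INTER_CUBIC); print(u-40,v-40)
cv2.imwrite("pics/chk.png",np.hstack([a,b])[:,:,::-1])
E
```

```text
tcp [ 0.4689 -0.0862  0.04  ] phi 89.92 tilt [ 0.0009 -0.0004] t 9.92 shift [207.2   5.6 -72.1] yaw -0.1
360 273 [np.float64(293.50042840232885), np.float64(292.8813240144412)]
254 253
```

View pics/chk.png

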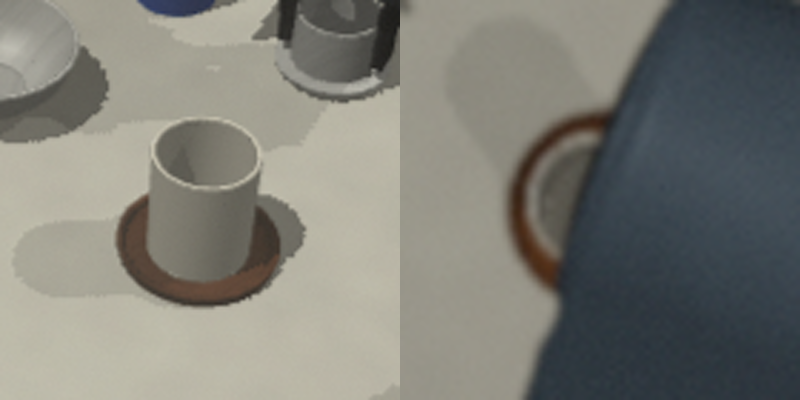

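The tumbler stands upright in the saucer recess, and the dripper is gripped at 58 mm. Carrying it over.

carry_out:
  increments:
    - [0,0,-20,0]
    - [0,0,-35,0]
    - [0,0,-35,0]
    - [0,0,-20,0]
    - [10,0,-10,0]
    - [35,2,0,0]
    - [35,2,0,0]
    - [35,1.5,0,0]

```text
time_s: 10.68
tcp_pos: [0.4735, 0.0305, 0.1589]
tcp_rot: [-0.001, 0.708, 0.706, -0.0]
contact_force: [0.2, -0.1, -0.8]
width: 0.0583
grasp_force: 12.0
```

carry_out:
  increments:
    - [35,0,0,0]
    - [35,0,0,0]
    - [22,0,0,0]
    - [0,0,0,0]
    - [0,0,0,0]
    - [0,0,0,0]
    - [0,0,0,0]

```text
time_s: 11.27
tcp_pos: [0.4741, 0.1202, 0.1589]
tcp_rot: [-0.0, 0.708, 0.706, -0.0]
contact_force: [-0.5, 0.5, -1.1]
width: 0.0585
grasp_force: 12.0
```

```bash
python3 - <<'E'
from h import *
c=imaging.calibration("wrist"); im=imaging.camera("wrist"); cv2.imwrite("pics/w4.png",im[:,:,::-1]); go([.4747,.121,.113],90); print(proj(c,[.4747,.121,.079]))
E
```

```text
tcp [0.4743 0.12   0.159 ] phi 89.83 tilt [-0.0008 -0.0002] t 11.32 shift [ 1.   0.5 46. ] yaw -0.2
[np.float64(320.3453752150648), np.float64(261.1827657297324)]
```

View pics/w4.png

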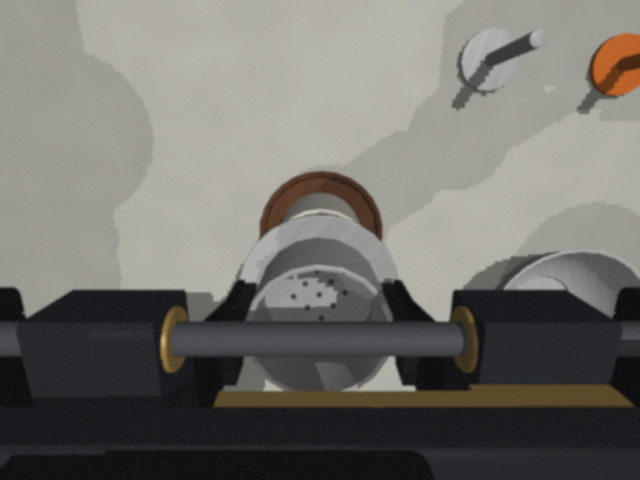

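The dripper is over the tumbler, with the rim arc at about (320,209) as predicted. The press disc is at about (488,60). Lowering.

carry_out:
  increments:
    - [1,0.5,15,0]
    - [0,0,20,0]
    - [0,0,8,0]
    - [0,0,2,0]
    - [0,0,0,0]
    - [0,0,0,0]
    - [0,0,0,0]

```text
time_s: 11.9
tcp_pos: [0.4755, 0.1218, 0.115]
tcp_rot: [0.001, 0.708, 0.707, 0.001]
contact_force: [0.6, -0.3, -0.9]
width: 0.0583
grasp_force: 12.0
```

carry_out:
  increments:
    - [0,0,1.5,0]
    - [0,0,0,0]
    - [0,0,0,0]
    - [0,0,0,0]

```text
time_s: 12.23
tcp_pos: [0.475, 0.122, 0.1131]
tcp_rot: [0.0, 0.707, 0.707, 0.0]
contact_force: [0.2, 0.2, 0.6]
width: 0.0585
grasp_force: 12.0
```

carry_out:
  increments:
    - [0,0,0.7,0]
    - [0,0,0,0]
    - [0,0,0,0]
    - [0,0,0,0]

```text
time_s: 12.57
tcp_pos: [0.475, 0.122, 0.113]
tcp_rot: [0.0, 0.707, 0.707, 0.0]
contact_force: [-0.5, -0.1, 6.0]
width: 0.0582
grasp_force: 12.0
```

carry_out:
  increments:
    - [0,0,0,0]
    - [0,0,0,0]
    - [0,0,0,0]
    - [0,0,0,0]
    - [0,0,-20,0]
    - [0,0,-40,0]
    - [0,0,-40,0]
    - [0,0,0,0]
  claw: 0

```text
time_s: 13.23
tcp_pos: [0.4793, 0.1223, 0.2183]
tcp_rot: [0.005, 0.707, 0.707, 0.005]
contact_force: [1.2, -0.3, -0.4]
width: 0.0868
grasp_force: 0.0
```

```bash
python3 - <<'E'
from h import *
t=imaging.calibration("top"); print("press top",ray(t,(243.2,247.5),.005))
c=imaging.calibration("wrist"); c["eye"]=np.array(c["eye"]); print(c["eye"]); s=get_state(); print(s["tcp_pos"])
# w4 camera: same orientation, eye = tcp(w4)+offset
c["eye"]=c["eye"]-s["tcp_pos"]+np.array([.4743,.1200,.159]); print("press w4",ray(c,(488,60),.005)); p=ray(c,(537,39),.066); print("stemtop",p)
go([p[0],p[1],.2],90)
E
```

```text
press top [0.59507247 0.24632237 0.005     ]
[0.47742366 0.19683284 0.35887021]
[0.47932263 0.12231717 0.21833406]
press w4 [0.59855583 0.24834079 0.005     ]
stemtop [0.59898441 0.24806761 0.066     ]
tcp [0.4793 0.1223 0.2183] phi 89.94 tilt [0.0139 0.0005] t 13.23 shift [125.9 119.3  20.1] yaw -0.1
```

carry_out:
  increments:
    - [20,20,0,0]
    - [26,25,0,0]
    - [26,25,0,0]
    - [26,25,0,0]
    - [18,18,0,0]
    - [10,10,0,0]
    - [0,0,0,0]
    - [0,0,0,0]
  claw: 0.5

```text
time_s: 13.9
tcp_pos: [0.5974, 0.2479, 0.2109]
tcp_rot: [-0.0, 0.707, 0.707, -0.001]
contact_force: [-0.2, -0.8, -0.1]
width: 0.046
grasp_force: 0.0
```

carry_out:
  increments:
    - [0,0,0,0]
    - [0,0,0,0]
    - [0,0,0,0]

```text
time_s: 14.15
tcp_pos: [0.5972, 0.2469, 0.2122]
tcp_rot: [-0.0, 0.708, 0.706, -0.0]
contact_force: [0.1, -0.6, -0.8]
width: 0.0436
grasp_force: 0.0
```

```bash
python3 - <<'E'
from h import *
c=imaging.calibration("wrist"); im=imaging.camera("wrist"); go([.598,.248,.064],90); print(c["eye"],proj(c,[.598,.248,.005]),proj(c,[.598,.248,.066]))
u,v=proj(c,[.598,.248,.03]); print(int(u-80),int(v-80)); a=im[int(v-80):int(v+80),int(u-80):int(u+80)]
t=imaging.camera("side"); d=imaging.calibration("side"); u,v=map(int,proj(d,[.475,.122,.09])); b=t[v-70:v+70,u-70:u+70]
cv2.imwrite("pics/chk2.png",np.hstack([cv2.resize(x,(400,400),interpolation=cv2.INTER_CUBIC) for x in(a,b)])[:,:,::-1])
E
```

```text
tcp [0.5974 0.247  0.2123] phi 89.87 tilt [-0.0006 -0.0002] t 14.2 shift [  1.1   0.7 148.3] yaw -0.1
[0.59746882 0.32152058 0.35266348] [np.float64(320.182826602985), np.float64(218.0842766049097)] [np.float64(320.32922929710685), np.float64(234.10634543389614)]
240 143
```

View pics/chk2.png

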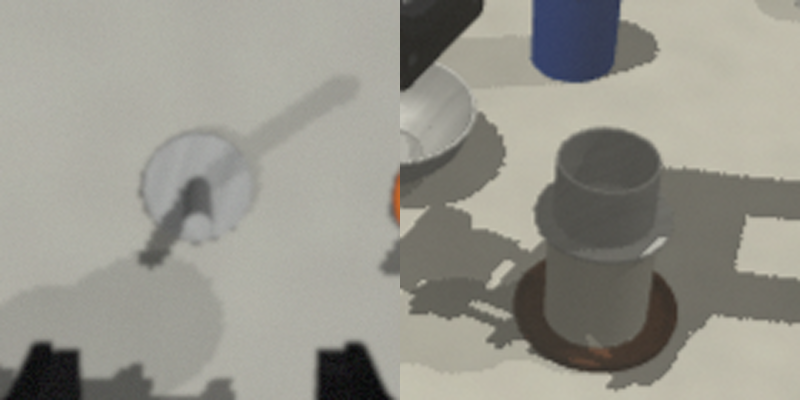

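The dripper sits level on the tumbler. The press disc (about 319.6,217) and stem top (318.8,234.6) put the press at (0.597,0.248). Gripping near the stem's top.

carry_out:
  increments:
    - [1,0,20,0]
    - [0,0,38,0]
    - [0,0,38,0]
    - [0,0,35,0]
    - [0,0,13,0]
    - [0,0,3.5,0]
    - [0,0,0,0]
    - [0,0,0,0]

```text
time_s: 14.92
tcp_pos: [0.5996, 0.2491, 0.0665]
tcp_rot: [0.001, 0.708, 0.707, 0.001]
contact_force: [0.6, 0.2, 0.3]
width: 0.0439
grasp_force: 0.0
```

carry_out:
  increments:
    - [0,0,0,0]
    - [0,0,0,0]
    - [0,0,0,0]
    - [0,0,0,0]
    - [0,0,0,0]
    - [0,0,0,0]
    - [0,0,0,0]
    - [0,0,0,0]
  claw: 1
  newtons: 15

```text
time_s: 15.58
tcp_pos: [0.5979, 0.2488, 0.0646]
tcp_rot: [-0.0, 0.708, 0.707, -0.0]
contact_force: [0.6, -1.3, 0.8]
width: 0.0093
grasp_force: 15.0
```

carry_out:
  increments:
    - [0,0,0,0]
    - [0,0,0,0]
    - [0,0,0,0]

```text
time_s: 15.83
tcp_pos: [0.5979, 0.2488, 0.0647]
tcp_rot: [-0.0, 0.708, 0.707, -0.0]
contact_force: [0.1, 0.0, 0.2]
width: 0.0093
grasp_force: 15.0
```

carry_out:
  increments:
    - [0,0,-15,0]
    - [0,0,-35,0]
    - [0,0,-40,0]
    - [0,0,-35,0]
    - [0,0,-15,0]
    - [-15,-15,0,0]
    - [-25,-24,0,0]
    - [-25,-24,0,0]

```text
time_s: 16.5
tcp_pos: [0.5347, 0.1837, 0.205]
tcp_rot: [0.001, 0.707, 0.707, 0.001]
contact_force: [-0.3, -0.7, -0.3]
width: 0.0094
grasp_force: 15.0
```

carry_out:
  increments:
    - [-25,-24,0,0]
    - [-22,-21,0,0]
    - [-15,-15,0,0]
    - [0,0,0,0]
    - [0,0,0,0]
    - [0,0,0,0]
    - [0,0,0,0]

```text
time_s: 17.08
tcp_pos: [0.4763, 0.1225, 0.2048]
tcp_rot: [0.001, 0.707, 0.707, 0.001]
contact_force: [0.4, -0.2, -1.6]
width: 0.0093
grasp_force: 15.0
```

```bash
python3 - <<'E'
from h import *
c=imaging.calibration("wrist"); im=imaging.camera("wrist"); go([.475,.122,.1475],90); print(proj(c,[.475,.122,.122]))
u,v=300,300; a=im[200:400,220:420]
t=imaging.camera("side"); d=imaging.calibration("side"); u,v=map(int,proj(d,[.475,.122,.14])); b=t[v-80:v+80,u-80:u+80]
print(u,v,proj(d,[.475,.122,.122]),proj(d,[.475,.122,.140]))
cv2.imwrite("pics/chk3.png",np.hstack([cv2.resize(x,(400,400),interpolation=cv2.INTER_CUBIC) for x in(a,b)])[:,:,::-1])
E
```

```text
tcp [0.4761 0.1226 0.2047] phi 89.97 tilt [0.0013 0.0002] t 17.13 shift [-0.6 -1.2 57.2] yaw -0.0
[np.float64(316.84761719358187), np.float64(261.7831254156494)]
364 226 [np.float64(363.24305839800695), np.float64(235.7125992836772)] [np.float64(364.09836628324354), np.float64(226.82257415400122)]
```

View pics/chk3.png

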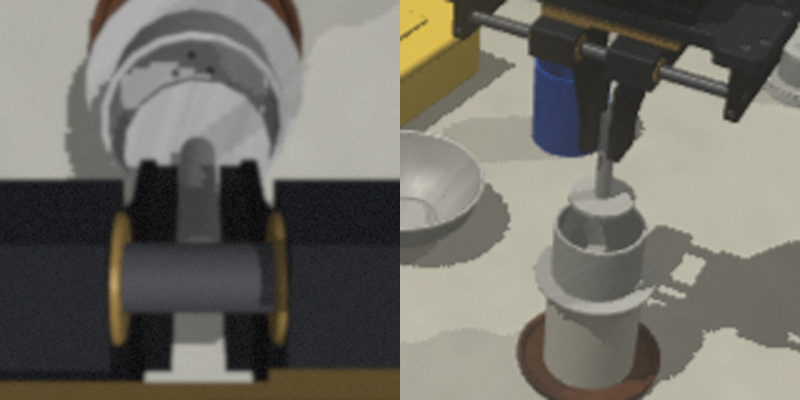

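The press hangs straight, with its disc over the chamber. The rim is at about columns 271–361 with its upper edge near row 216, so I shift about 2 mm toward -y and lower.

carry_out:
  increments:
    - [-2,-1,10,0]
    - [0,0,20,0]
    - [0,0,17,0]
    - [0,0,7,0]
    - [0,0,1.5,0]
    - [0,0,0,0]
    - [0,0,0,0]
    - [0,0,0,0]

```text
time_s: 17.85
tcp_pos: [0.4747, 0.1201, 0.1499]
tcp_rot: [0.001, 0.707, 0.707, 0.001]
contact_force: [0.1, -0.3, -0.1]
width: 0.0093
grasp_force: 15.0
```

carry_out:
  increments:
    - [0,0,1.3,0]
    - [0,0,0,0]
    - [0,0,0,0]
    - [0,0,0,0]

```text
time_s: 18.18
tcp_pos: [0.474, 0.1199, 0.1481]
tcp_rot: [0.0, 0.708, 0.707, 0.0]
contact_force: [0.9, 0.3, -0.1]
width: 0.0095
grasp_force: 15.0
```

carry_out:
  increments:
    - [0,0,1,0]
    - [0,0,0,0]
    - [0,0,0,0]
    - [0,0,0,0]

```text
time_s: 18.52
tcp_pos: [0.4738, 0.12, 0.1468]
tcp_rot: [-0.0, 0.708, 0.707, -0.0]
contact_force: [-0.2, 0.2, -0.3]
width: 0.0092
grasp_force: 15.0
```

carry_out:
  increments:
    - [0,0,0.8,0]
    - [0,0,0,0]
    - [0,0,0,0]
    - [0,0,0,0]

```text
time_s: 18.85
tcp_pos: [0.4739, 0.12, 0.1465]
tcp_rot: [0.0, 0.708, 0.707, 0.0]
contact_force: [-0.6, 0.2, 6.1]
width: 0.0096
grasp_force: 15.0
```

carry_out:
  increments:
    - [0,0,0,0]
    - [0,0,0,0]
    - [0,0,0,0]
    - [0,0,0,0]
    - [0,0,-10,0]
    - [0,0,-25,0]
    - [0,0,-30,0]
    - [0,0,0,0]
  claw: 0.5

```text
time_s: 19.52
tcp_pos: [0.4771, 0.1202, 0.2152]
tcp_rot: [0.003, 0.708, 0.707, 0.003]
contact_force: [0.6, -0.1, -0.3]
width: 0.0429
grasp_force: 0.0
```

carry_out:
  increments:
    - [-20,-1,0,0]
    - [-36,-2,0,0]
    - [-36,-2,0,0]
    - [-36,-2,0,0]
    - [-36,-2,0,0]
    - [-36,-2,0,0]
    - [-36,-2,0,0]
    - [-36,-2,0,0]
  claw: 0

```text
time_s: 20.18
tcp_pos: [0.458, -0.1537, 0.2106]
tcp_rot: [-0.0, 0.708, 0.707, -0.0]
contact_force: [-0.2, 0.7, -0.4]
width: 0.0846
grasp_force: 0.0
```

carry_out:
  increments:
    - [-36,-2,0,0]
    - [-36,-2,0,0]
    - [-36,-2,0,0]
    - [-20,-2,0,0]
    - [0,0,0,0]
    - [0,0,0,0]
    - [0,0,0,0]
    - [0,0,0,0]

```text
time_s: 20.85
tcp_pos: [0.45, -0.2783, 0.2106]
tcp_rot: [-0.001, 0.707, 0.707, 0.0]
contact_force: [0.5, 0.6, 0.4]
width: 0.0871
grasp_force: 0.0
```

```bash
python3 - <<'E'
from h import *
t=imaging.calibration("top"); p=ray(t,(464.6,298.9),.051); print("lid top",p)
c=imaging.calibration("wrist"); im=imaging.camera("wrist"); go([p[0],p[1],.037],90); print(proj(c,[p[0],p[1],.041]),proj(c,[p[0],p[1],.051]))
u,v=map(int,proj(c,[p[0],p[1],.04])); print(u-80,v-80); a=im[v-80:v+80,u-80:u+80]
s=imaging.camera("side"); d=imaging.calibration("side"); u,v=map(int,proj(d,[.475,.122,.11])); b=s[v-70:v+70,u-70:u+70]
cv2.imwrite("pics/chk4.png",np.hstack([cv2.resize(x,(400,400),interpolation=cv2.INTER_CUBIC) for x in(a,b)])[:,:,::-1])
E
```

```text
lid top [ 0.44985145 -0.2855497   0.051     ]
tcp [ 0.4502 -0.2784  0.2108] phi 90.02 tilt [-0.0008  0.0011] t 20.9 shift [ -7.4  -0.2 173.8] yaw 0.0
[np.float64(319.14123006280636), np.float64(237.1032986623015)] [np.float64(319.1300296303617), np.float64(240.16794184317325)]
239 156
```

View pics/chk4.png

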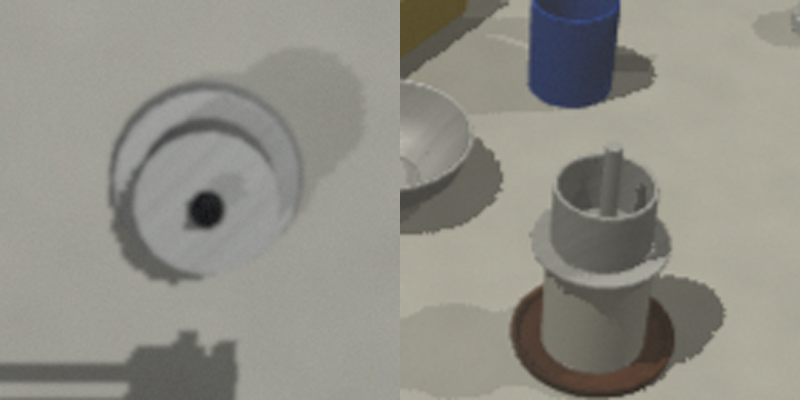

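The press stands upright in the dripper. The lid's crown is centred at (321,237) and the knob at (321.4,239.6), so the lid is at (0.4515,-0.2855). Gripping the crown.

carry_out:
  increments:
    - [-7,1.3,20,0]
    - [0,0,40,0]
    - [0,0,40,0]
    - [0,0,40,0]
    - [0,0,25,0]
    - [0,0,7.5,0]
    - [0,0,0,0]
    - [0,0,0,0]

```text
time_s: 21.62
tcp_pos: [0.4523, -0.2869, 0.0392]
tcp_rot: [0.0, 0.707, 0.707, 0.0]
contact_force: [0.5, -0.6, 0.0]
width: 0.0875
grasp_force: 0.0
```

carry_out:
  increments:
    - [0,0,0,0]
    - [0,0,0,0]
    - [0,0,0,0]
    - [0,0,0,0]
    - [0,0,0,0]
    - [0,0,0,0]
    - [0,0,0,0]
    - [0,0,0,0]
  claw: 1
  newtons: 12

```text
time_s: 22.28
tcp_pos: [0.4517, -0.2872, 0.0388]
tcp_rot: [0.0, 0.708, 0.707, -0.0]
contact_force: [0.1, -0.5, 2.7]
width: 0.051
grasp_force: 12.0
```

carry_out:
  increments:
    - [0,0,0,0]
    - [0,0,0,0]
    - [0,0,-15,0]
    - [0,0,-35,0]
    - [0,0,-40,0]
    - [0,0,-40,0]
    - [0,0,-30,0]
    - [0,0,-10,0]

```text
time_s: 22.95
tcp_pos: [0.4534, -0.2885, 0.213]
tcp_rot: [0.004, 0.708, 0.707, 0.0]
contact_force: [0.3, -1.0, -0.4]
width: 0.0514
grasp_force: 12.0
```

carry_out:
  increments:
    - [20,2,0,0]
    - [36,2,0,0]
    - [36,2,0,0]
    - [36,2,0,0]
    - [36,2,0,0]
    - [36,2,0,0]
    - [36,2,0,0]
    - [36,2,0,0]

```text
time_s: 23.62
tcp_pos: [0.467, -0.0132, 0.2074]
tcp_rot: [-0.001, 0.708, 0.706, -0.001]
contact_force: [1.1, 0.2, -0.6]
width: 0.0508
grasp_force: 12.0
```

carry_out:
  increments:
    - [36,2,0,0]
    - [36,2,0,0]
    - [33,2,0,0]
    - [20,0,0,0]
    - [10,0,0,0]
    - [0,0,0,0]
    - [0,0,0,0]
    - [0,0,0,0]

```text
time_s: 24.28
tcp_pos: [0.474, 0.1189, 0.2081]
tcp_rot: [-0.0, 0.708, 0.706, -0.001]
contact_force: [-0.1, -0.3, -0.4]
width: 0.0509
grasp_force: 12.0
```

```bash
python3 - <<'E'
from h import *
c=imaging.calibration("wrist"); im=imaging.camera("wrist"); go([.4745,.1205,.152],90); print(proj(c,[.4745,.1205,.122]),proj(c,[.4745,.15,.122]))
a=im[130:330,220:420]
t=imaging.camera("side"); d=imaging.calibration("side"); u,v=map(int,proj(d,[.475,.122,.15])); b=t[v-80:v+80,u-80:u+80]
print(u-80,v-80)
cv2.imwrite("pics/chk5.png",np.hstack([cv2.resize(x,(400,400),interpolation=cv2.INTER_CUBIC) for x in(a,b)])[:,:,::-1])
E
```

```text
tcp [0.4742 0.1186 0.2082] phi 89.83 tilt [-0.0007 -0.0004] t 24.33 shift [ 1.9  0.4 56.2] yaw -0.2
[np.float64(320.0156571254203), np.float64(256.78430837930046)] [np.float64(319.9240339113996), np.float64(210.97873322557334)]
284 141
```

View pics/chk5.png

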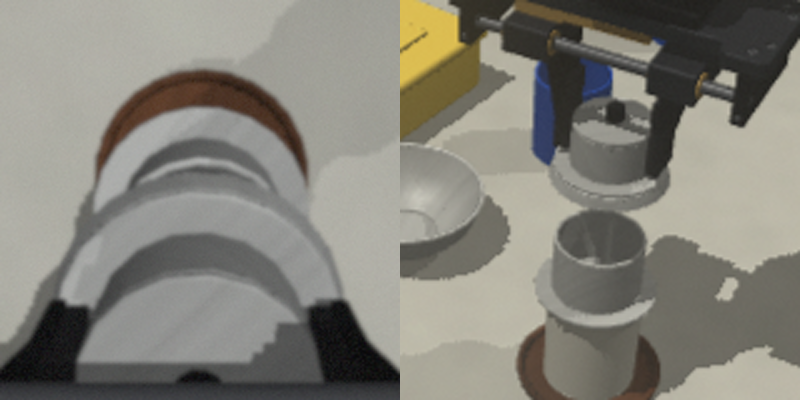

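```bash
python3 - <<'E'
from h import *
c=imaging.calibration("wrist")
print("rim far",ray(c,(321,210),.122)-[0,.0295,0],"flange far",ray(c,(321,182.5),.082)-[0,.040,0])
print("crown far",ray(c,(319,266),.2104)-[0,.0255,0],"skirt far",ray(c,(320,226),.1774)-[0,.0375,0],"sides",ray(c,(250,275),.172),ray(c,(391,275),.172))
E
```

```text
rim far [0.47546478 0.12085219 0.122     ] flange far [0.47567293 0.12251571 0.082     ]
crown far [0.47427191 0.1194018  0.2104    ] skirt far [0.47475157 0.11572006 0.1774    ] sides [0.43951352 0.12682821 0.172     ] [0.51034096 0.1265856  0.172     ]
```

The lid is level, and its centre lies about 2 mm short of the dripper in y. Correcting and lowering slowly.

carry_out:
  increments:
    - [2,0.7,10,0]
    - [0,0,20,0]
    - [0,0,13,0]
    - [0,0,3,0]
    - [0,0,3,0]
    - [0,0,2,0]
    - [0,0,0,0]
    - [0,0,0,0]

```text
time_s: 25.05
tcp_pos: [0.4753, 0.1219, 0.158]
tcp_rot: [0.0, 0.708, 0.707, 0.0]
contact_force: [-0.1, -0.3, -1.4]
width: 0.0507
grasp_force: 12.0
```

carry_out:
  increments:
    - [0,0,0,0]
    - [0,0,2,0]
    - [0,0,1,0]
    - [0,0,0,0]
    - [0,0,0,0]

```text
time_s: 25.47
tcp_pos: [0.4748, 0.122, 0.1546]
tcp_rot: [0.0, 0.708, 0.707, 0.0]
contact_force: [0.0, -0.1, -0.7]
width: 0.0504
grasp_force: 12.0
```

Skirt is past the rim without contact; expected contact at about 0.152.

carry_out:
  increments:
    - [0,0,1,0]
    - [0,0,0.5,0]
    - [0,0,0,0]
    - [0,0,0,0]
    - [0,0,0,0]

```text
time_s: 25.88
tcp_pos: [0.4749, 0.122, 0.153]
tcp_rot: [-0.0, 0.708, 0.707, 0.0]
contact_force: [0.8, -0.4, -0.6]
width: 0.0509
grasp_force: 12.0
```

carry_out:
  increments:
    - [0,0,0.7,0]
    - [0,0,0,0]
    - [0,0,0,0]
    - [0,0,0,0]

```text
time_s: 26.22
tcp_pos: [0.4749, 0.122, 0.1524]
tcp_rot: [-0.0, 0.708, 0.707, 0.0]
contact_force: [-0.7, 0.4, -0.7]
width: 0.0508
grasp_force: 12.0
```

carry_out:
  increments:
    - [0,0,0.7,0]
    - [0,0,0,0]
    - [0,0,0,0]
    - [0,0,0,0]

```text
time_s: 26.55
tcp_pos: [0.475, 0.122, 0.1522]
tcp_rot: [0.0, 0.708, 0.707, 0.0]
contact_force: [-0.6, -0.5, 6.2]
width: 0.0507
grasp_force: 12.0
```

carry_out:
  increments:
    - [0,0,0,0]
    - [0,0,0,0]
    - [0,0,0,0]
    - [0,0,0,0]
    - [0,0,0,0]
    - [0,0,-15,0]
    - [0,0,-30,0]
    - [0,0,-35,0]
  claw: 0

```text
time_s: 27.22
tcp_pos: [0.4733, 0.1218, 0.2307]
tcp_rot: [-0.002, 0.708, 0.707, -0.002]
contact_force: [0.6, 0.4, 0.4]
width: 0.0859
grasp_force: 0.0
```

carry_out:
  increments:
    - [-20,0,0,0]
    - [-35,0,0,0]
    - [-35,0,0,0]
    - [-35,0,0,0]
    - [-35,0,0,0]
    - [-20,0,0,0]
    - [0,0,0,0]
    - [0,0,0,0]

```text
time_s: 27.88
tcp_pos: [0.4745, -0.0588, 0.2315]
tcp_rot: [-0.0, 0.709, 0.706, 0.0]
contact_force: [-0.3, -0.0, 0.1]
width: 0.0873
grasp_force: 0.0
```

```bash
python3 - <<'E'
from h import *
b=imaging.camera("side")[80:320,180:480]
c=imaging.calibration("side"); 
for z in(.122,.165):print(proj(c,[.475,.1215,z]))
cv2.imwrite("pics/fin.png",cv2.resize(b,(750,600),interpolation=cv2.INTER_CUBIC)[:,:,::-1])
E
```

```text
[np.float64(363.37347903471823), np.float64(235.53863929635207)]
[np.float64(365.4574833132641), np.float64(213.9149044935949)]
```

View pics/fin.png

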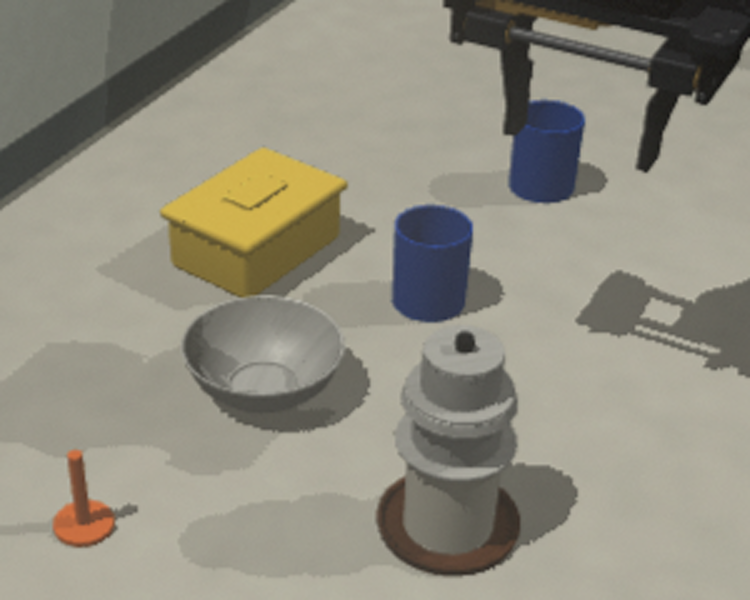

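The stack stands level. The knob is at (365.6,217) in the full frame, which matches the seated height, and nothing else has moved.

```bash
python3 -c "
from bench import order; print(order.job_done())"
```

```text
the job is handed in; nothing more can be done
None
```

The coffee dripper is set up and handed in: tumbler in the saucer, then dripper, press and lid, all seated and level in the last picture at about 28 s of the 118 s allowed, with the bystanders left alone.

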